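# Put the hot-air nozzles away in their tapered stand

### The arm

A 6-joint arm with a two-finger parallel gripper is mounted at the origin on the work surface. World frame = base frame: x ahead of the robot, y to its left, z up, the work surface at z = 0. Lengths are in mm, angles in rad, forces in N, time in s.
With the tool pointing down it reaches from about 275 to 725 mm from the base axis. Payload 5.6 kg.
Tool frame: the origin (TCP) lies at the very end of the fingers, on their centre line; the grasp point (between the pads) lies 19 mm behind it; z points along the fingers, y is the line along which they close (so a half turn about z gives the same grasp; the last joint's range is limited). The gripper opens to 85 mm and grips with 20 to 120 N. Pads are 22 mm wide; open, the fingers measure 114 mm over their backs; the gripper's body (76 mm by 85 mm) begins 54 mm behind the grasp point. The pads swing forward as they close: fully open they stand 13 mm farther back than shut.
Start: joints at [-1.019, 0.255, 0.108, 0, -1.424, -0.285], TCP at [145.025, -530.529, 231.283] pointing down, gripper open.
Joint ranges: [-2.95, 2.95], [-1.21, 1.97], [-1.09, 1.5], [-2.87, 1.71], [-2.94, -0.07], [-3.05, 3.05]. Speed limits (rad/s): [2.57, 2.57, 3.14, 3.14, 3.14, 3.14].

### API

Orientations are given as a unit quaternion [w, x, y, z].
In Python, from workcell import env gives the robot as it stands.
- The arm moves only by the tool move_arm, never from a script. Its argument "commands" is a list of rows, each a list of 5 numbers: the gripper's target within -1 to 1 (shut at 1, half-way at 0, fully open at -1), then the shift along the tool's x, y, z in mm, then the turn about the tool's z in rad. In form: [[claw, dx, dy, dz, turn], ...]. A call has 1 to 8 rows; each row shifts and turns the commanded pose from where the row before left it, along the tool's axes as they then stand; what a row does not reach is not made up. A row lasts 1/8 s, in which the tool goes at most 62.5 mm and 10.7 degrees, less where a joint would pass 70% of its speed; a pose out of reach is approached as far as the arm can. A call with a gripper value outside its range is refused whole. The fingers move at their own pace and stop on an object; the grip force is fixed at half the most. Time passes only in rows, so rows that do not move let the fingers close. It gives the time, the measured TCP pose, the force, the opening and the grip force at its end, in the units of the state.
- env.sense(): the state, without advancing time (a new reading comes with each control period).
- env.get_image(name): name is "scene" or "top" or "wrist"; returns a dict with "color" (420x560x3 uint8, red, green, blue), "fx", "fy", "cx", "cy" (pixels), "R" (3x3) and "t" (3): a world point X has camera coordinates R X + t. Camera axes: x right, y down, z forward; pixel columns grow to the right and rows downward; lengths in mm; the calibration is good to about 2 mm. A picture is of the moment at which its call begins. There is no depth.
- env.job_done(): hands the job in; it is judged then, once.
The state is a dict: "time_s": time; "joint_pos": joint angles; "qvel": joint speeds; "effort": joint torques, N m; "eef_pos": TCP position; "tcp_rot": TCP orientation; "wrist_force": force on the tool from outside, world axes, zero at the start; "moment": the same for the moment, N m; "finger_gap": finger opening in mm; "grasp_force": force on a finger pad.
Only numpy, scipy, OpenCV 4.12 (cv2) and the standard library are available. Lean on these libraries where they do the work, as an engineer would, in place of code of your own. Each camera call takes 0.05 s, during which the arm holds its last target. There are 200 camera calls.

### The job

Lift the clear dust cover off the nozzle stand and stand it on the free part of the mat to the robot's right. Then put the cold hot-air nozzles that are out on the bench away in the stand, one at a time from the largest to the smallest: seat each gently in the tapered cup of its size and let go, then take it again and ease it up about a centimetre to make sure it comes free of the taper, and seat it fully home again with its tab facing the black mark on the cup before you fetch the next. When all are in, set the cover back squarely down around the stand's plinth until it rests on the base plate, and leave the other things on the bench where they are.

Things in the scene. Friction and masses are not known exactly. Their poses are not given: they have to be found in the camera images.
- stand: Fixed nozzle stand: dark base plate 125 x 250 x 6 mm, on it an aluminium plinth 80 x 210 mm, top 20 mm above the bench. Origin: centre of the underside; -x is the marked front, y along the row, z up. Three cups stand on the plinth along y, 66 mm apart, the middle one at the centre; their order varies.
- cup_large: Fixed aluminium cup for the large nozzle: outside 62 mm across, 28 mm high, tapered bore 50 mm across at the mouth, narrowing 0.7 mm per mm of depth. Origin: centre of its underside, 20 mm above the bench; z up. A black index mark runs down its front, the cup's own -x side. With the large nozzle home, the nozzle's origin is 8 mm (within 1.5) above this one.
- cup_medium: Fixed aluminium cup for the medium nozzle: outside 54 mm across, 28 mm high, tapered bore 42 mm across at the mouth, narrowing 0.7 mm per mm of depth. Origin: centre of its underside, 20 mm above the bench; z up. A black index mark runs down its front, the cup's own -x side. With the medium nozzle home, the nozzle's origin is 8 mm (within 1.5) above this one.
- cup_small: Fixed aluminium cup for the small nozzle: outside 46 mm across, 28 mm high, tapered bore 34 mm across at the mouth, narrowing 0.7 mm per mm of depth. Origin: centre of its underside, 20 mm above the bench; z up. A black index mark runs down its front, the cup's own -x side. With the small nozzle home, the nozzle's origin is 8 mm (within 1.5) above this one.
- nozzle_large: Loose steel large nozzle, upright on its weighted foot (origin; z up), 140 g, may be absent. Cone 36 mm across at the foot, 50 at 20 mm height; round flange 54 across at 22 to 26 mm; flat blade 12 mm thick (x), 32.5 wide (y) at 26 to 58 mm: grip it across its thickness, tips above the flange. A square tab 8 mm wide sticks out of the flange on its -x side.
- tab_large (a point): Outer end of the large nozzle's tab, 34 mm from its axis, 24 mm above its foot.
- nozzle_medium: Loose steel medium nozzle, upright on its weighted foot (origin; z up), 110 g, may be absent. Cone 28 mm across at the foot, 42 at 20 mm height; round flange 46 across at 22 to 26 mm; flat blade 12 mm thick (x), 27.3 wide (y) at 26 to 58 mm: grip it across its thickness, tips above the flange. A square tab 8 mm wide sticks out of the flange on its -x side.
- tab_medium (a point): Outer end of the medium nozzle's tab, 30 mm from its axis, 24 mm above its foot.
- nozzle_small: Loose steel small nozzle, upright on its weighted foot (origin; z up), 80 g, may be absent. Cone 20 mm across at the foot, 34 at 20 mm height; round flange 38 across at 22 to 26 mm; flat blade 12 mm thick (x), 22.1 wide (y) at 26 to 58 mm: grip it across its thickness, tips above the flange. A square tab 8 mm wide sticks out of the flange on its -x side.
- tab_small (a point): Outer end of the small nozzle's tab, 26 mm from its axis, 24 mm above its foot.
- cover: Loose clear box with grey edges, open below, 96 x 226 x 98 mm (x, y, z), walls 4 mm, 300 g; on top a black bar handle 14 mm thick (x), 70 long (y), at 98 to 132 mm height. Origin: centre of its underside, z up. Starts in place: around the plinth with 4 mm play, resting on the base plate, origin 6 mm over the stand's; either way round. Free bench for it: x 0.39 to 0.61, y -0.36 to -0.24 m.
- solder_spool: Bystander: spool of solder with green flanges, 60 mm across, 52 mm high; origin under its centre.
- solder_spool_2: Bystander: a second such spool of solder, 60 mm across, 52 mm high; origin under its centre.
- circuit_board: Bystander: small green circuit board 70 x 50 mm lying flat; origin under its centre.
- flux_jar: Bystander: jar 52 mm across, 55 mm high with a black cap; origin under its centre.
- screwdriver: Bystander: screwdriver lying on the bench; origin under its middle, handle to its -x.
Things that resemble listed ones, but are neither listed nor needed, are in the scene too. Leave any orange look-alike of the nozzle_medium alone.

How it is judged (in metres and radians):
On the way, in this order (a step that is already met when the one before it is completed fails the run):
1. the cover stands upright on the bench, clear of the stand (centres at least 16 cm apart), and is let go (height (world z) of cover below 0.004 m and angle between cover's own z axis and vertical below 0.05 rad and horizontal distance between cover and stand above 0.16 m and contact force between the fingers and cover below 0.3 N), for 0.2 s.
2. the large nozzle sits home in its own cup and is let go (horizontal distance between nozzle_large and cup_large below 0.004 m and z of nozzle_large in the frame of cup_large between 0.0045 and 0.011 m and angle between nozzle_large's own z axis and vertical below 0.08 rad and contact force between the fingers and nozzle_large below 0.3 N), for 0.2 s.
3. the large nozzle is raised 4 to 20 mm in its cup, so that it is seen to come free, still over the cup (z of nozzle_large in the frame of cup_large between 0.012 and 0.028 m and horizontal distance between nozzle_large and cup_large below 0.01 m), for 0.2 s.
4. the large nozzle is home again and let go, its tab facing the cup's mark within 15 degrees (all of step 2 and x of tab_large in the frame of cup_large below -0.015 m and y of tab_large in the frame of cup_large between -0.00884 and 0.00884 m), for 0.2 s.
5. the medium nozzle sits home in its own cup and is let go (horizontal distance between nozzle_medium and cup_medium below 0.004 m and z of nozzle_medium in the frame of cup_medium between 0.0045 and 0.011 m and angle between nozzle_medium's own z axis and vertical below 0.08 rad and contact force between the fingers and nozzle_medium below 0.3 N), for 0.2 s.
6. the medium nozzle is raised 4 to 20 mm in its cup, so that it is seen to come free, still over the cup (z of nozzle_medium in the frame of cup_medium between 0.012 and 0.028 m and horizontal distance between nozzle_medium and cup_medium below 0.01 m), for 0.2 s.
7. the medium nozzle is home again and let go, its tab facing the cup's mark within 15 degrees (all of step 5 and x of tab_medium in the frame of cup_medium below -0.015 m and y of tab_medium in the frame of cup_medium between -0.0078 and 0.0078 m), for 0.2 s.
8. the small nozzle sits home in its own cup and is let go (horizontal distance between nozzle_small and cup_small below 0.004 m and z of nozzle_small in the frame of cup_small between 0.0045 and 0.011 m and angle between nozzle_small's own z axis and vertical below 0.08 rad and contact force between the fingers and nozzle_small below 0.3 N), for 0.2 s.
9. the small nozzle is raised 4 to 20 mm in its cup, so that it is seen to come free, still over the cup (z of nozzle_small in the frame of cup_small between 0.012 and 0.028 m and horizontal distance between nozzle_small and cup_small below 0.01 m), for 0.2 s.
10. the small nozzle is home again and let go, its tab facing the cup's mark within 15 degrees (all of step 8 and x of tab_small in the frame of cup_small below -0.015 m and y of tab_small in the frame of cup_small between -0.00676 and 0.00676 m), for 0.2 s.
At the end, for the whole second after the job is handed in: Each nozzle present is home in its own cup (within 4 mm sideways, 4.5 to 11 mm over the cup origin, tilt under 0.08 rad), tab within 15 degrees of the mark; the cover is around the plinth on the base plate (within 6 mm, square to 0.08 rad, tilt under 0.05); all released and at rest (all of step 4 and all of step 7 and all of step 10 and x of cover in the frame of stand between -0.006 and 0.006 m and y of cover in the frame of stand between -0.006 and 0.006 m and z of cover in the frame of stand between 0.003 and 0.009 m and angle between cover's own z axis and vertical below 0.05 rad and angle between the y axis of cover and the y axis of stand, either way round below 0.08 rad and linear speed of each of cover, nozzle_large, nozzle_medium, nozzle_small below 0.02 m/s and contact force between the fingers and cover below 0.3 N); the robot touches nothing.
It fails at once if a bystander is pushed more than 3 cm away (distance of any of solder_spool, solder_spool_2, circuit_board, flux_jar, screwdriver from where it was at the start of the episode above 0.03 m).
It fails at once if a nozzle is rammed into its cup (over 40 N) (contact force between nozzle_large and cup_large above 40 N or contact force between nozzle_medium and cup_medium above 40 N or contact force between nozzle_small and cup_small above 40 N).
Of nozzle_large, nozzle_medium, nozzle_small only 2 to 3 are there at a start; the rules pass over those that are not, and their reading is None.
At some moment in a run one of nozzle_large, nozzle_medium, nozzle_small, cover may be knocked a few centimetres aside while the robot is not near it.
It also fails if it takes over 210 s, if anything falls off the work surface, if the arm or the gripper's body presses on something with over 40 N, if the wrist force passes 120 N, or if a joint passes its speed limit or range.

## Working session

There is one attempt and no reset: what is moved stays moved. The work goes in short steps, Python scripts to look and compute and a tool call to move; the robot and the scene stay as the last step left them, time stands still between calls to the robot, and variables do not carry over. Pictures are saved under pics/ and viewed, at most 14 in all, crops included, and the job is handed in when it is done.

Besides the shell and the picture viewer there is one more tool, called after "Request:" by a JSON object that holds its "method" and its "body", one argument or row to a line. move_arm: Moves the arm, as the interface text tells. Its arguments: {"type":"object","properties":{"commands":{"type":"array","items":{"type":"array","items":{"type":"number"}}}},"required":["commands"]}

```bash
mkdir -p pics; ls
python3 - <<'E'
from workcell import env
import cv2
for n in("scene","top"):
    i=env.get_image(n); cv2.imwrite(f"pics/{n}0.png",i["color"][:,:,::-1]); print(n,i["fx"],i["cx"],i["cy"],i["R"],i["t"])
print(env.sense())
E
```

```text
pics
scene 485.62560672169775 266.3404502084864 208.8264225473427 [[ 0.1107748   0.99373665  0.01471076]
 [ 0.7738225  -0.07695321 -0.62871054]
 [-0.62364066  0.08102879 -0.77750026]] [ -80.73592936 -368.30757485 1612.53211044]
top 461.5806637256963 273.7159347401024 209.70685628030114 [[-0.01466273 -0.999885   -0.00387289]
 [-0.99736207  0.0149009  -0.07104126]
 [ 0.0710908   0.00282102 -0.99746586]] [  37.59293597  531.25987302 1371.29788312]
{'time_s': 0.1, 'joint_pos': array([-1.01942288e+00,  2.55661710e-01,  1.07118213e-01, -4.23787679e-04,
       -1.42393836e+00, -2.84601945e-01]), 'qvel': array([-2.31668331e-04,  3.61577889e-04,  1.53627768e-03,  3.08145869e-03,
       -5.06172598e-04,  5.61355214e-05]), 'effort': array([-2.71010023e-03, -3.87605739e+01,  2.38470662e+01,  5.37789747e+00,
       -3.81316655e-03,  5.74688350e-07]), 'eef_pos': array([ 144.9159698 , -530.08381437,  230.4935612 ]), 'tcp_rot': array([-1.50553382e-04, -1.32959619e-01,  9.91121075e-01,  8.55283650e-04]), 'wrist_force': array([ 0.04535313, -0.14945865, -0.76250478]), 'moment': array([-0.02372853, -0.01464771,  0.03580856]), 'grasp_force': 0.0, 'finger_gap': 85.29061188048091}
```

View pics/scene0.png

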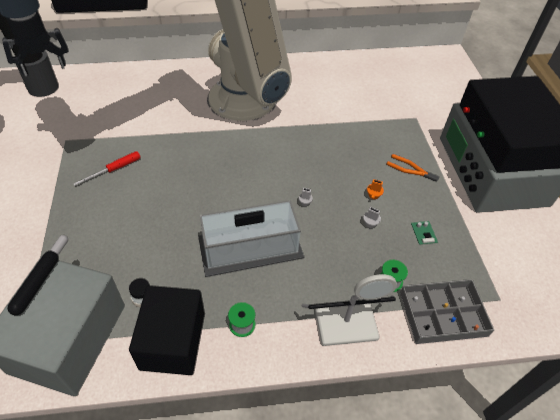

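View pics/top0.png

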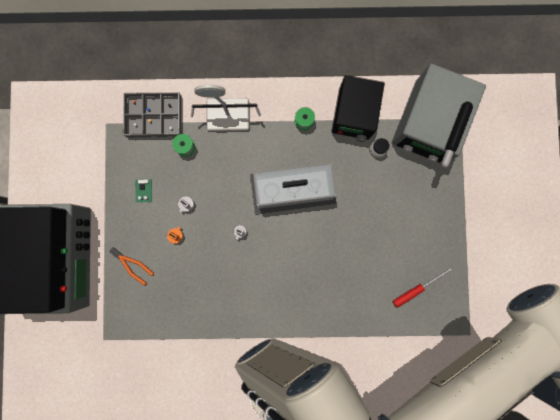

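The scene view shows the covered stand at (250,240), bare-metal nozzles at (372,216) and (306,197), an orange look-alike at (375,189), spools (242,318) and (395,272), jar (139,290), board (424,232) and screwdriver (107,170). The top view has the nozzles at (186,205) and (240,233), orange at (175,236), and the cover handle at (295,184).

```bash
cat > h.py <<'E'
from workcell import env
import numpy as np, cv2
def ray(i,u,v,z):
    d=i["R"].T@np.array([(u-i["cx"])/i["fx"],(v-i["cy"])/i["fy"],1.]); c=-i["R"].T@i["t"]
    return np.round(c+d*(z-c[2])/d[2],1)
def proj(i,X):
    p=i["R"]@np.array(X,float)+i["t"]; return np.round([i["fx"]*p[0]/p[2]+i["cx"],i["fy"]*p[1]/p[2]+i["cy"]],1)
def tri(i,a,j,b):
    A=[];B=[]
    for k,(u,v) in((i,a),(j,b)):
        for r,x,c,f in((0,u,"cx","fx"),(1,v,"cy","fy")):
            w=f; q=k["R"][r]*k[f]-(x-k[c])*k["R"][2]; A.append(q); B.append(-(k["t"][r]*k[f]-(x-k[c])*k["t"][2]))
    return np.linalg.lstsq(np.array(A),np.array(B),rcond=None)[0].round(1)
def tool():
    s=env.sense(); w,x,y,z=s["tcp_rot"]
    R=cv2.Rodrigues(np.array([x,y,z])/np.linalg.norm([x,y,z])*2*np.arctan2(np.linalg.norm([x,y,z]),w))[0]
    return s["eef_pos"],R,s
def to(p,yaw=None):
    """shift in tool axes to world p; turn so that closing axis (tool y) lies along world angle yaw"""
    e,R,s=tool(); print("shift",(R.T@(np.array(p)-e)).round(1),end=" ")
    cur=np.arctan2(R[1,1],R[0,1])
    if yaw is not None:
        d=(yaw-cur+np.pi/2)%np.pi-np.pi/2; print("turn about tool z",round(-d,3),"j6",s["joint_pos"][5].round(2))
    else: print()
E
python3 - <<'E'
from h import *
t=env.get_image("top");s=env.get_image("scene")
print(ray(t,186,205,30),ray(t,240,233,30),ray(t,175,236,30),"cover handle",ray(t,283,185,138),ray(t,307,183,138))
print(tri(t,(186,205),s,(372,214)),tri(t,(240,233),s,(306,195)),tri(t,(295,184),s,(249,216)))
c=lambda i,x,y,w,h:cv2.resize(i["color"][y:y+h,x:x+w,::-1],(400,300),interpolation=cv2.INTER_CUBIC)
cv2.imwrite("pics/c1.png",np.vstack([np.hstack([c(t,160,190,100,75),c(t,245,155,100,75)]),np.hstack([c(s,295,170,100,75),c(s,195,195,110,82)])]))
to([460,0,450],0); print(tool()[1].round(2))
E
```

```text
[549.  291.9  30. ] [462.9 131.1  30. ] [456.9 324.8  30. ] cover handle [591.3   2.7 138. ] [595.9 -63.7 138. ]
[549.5 294.4  32.8] [463.5 134.3  27.7] [595.6 -29.5 124. ]
shift [-443.7  428.7 -218.8] turn about tool z -1.304 j6 -0.28
[[-0.96 -0.26 -0.  ]
 [-0.26  0.96  0.  ]
 [ 0.    0.   -1.  ]]
```

View pics/c1.png

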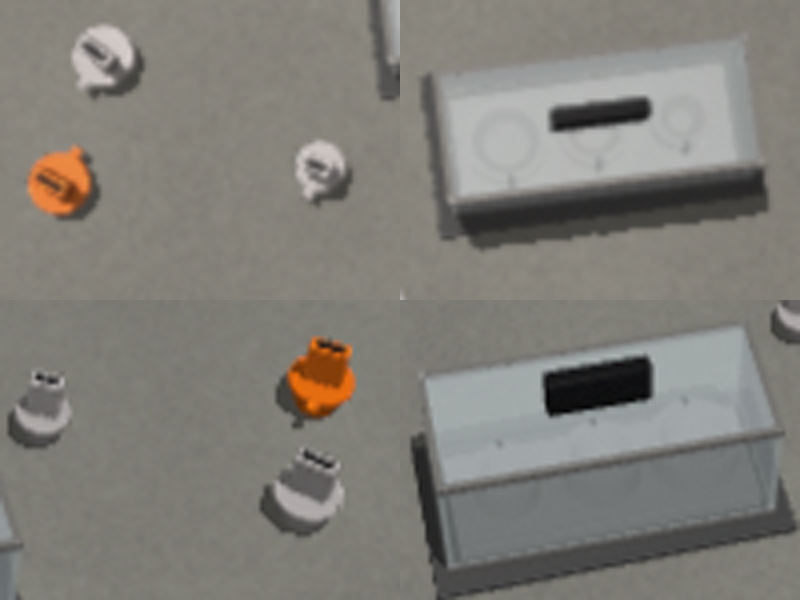

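Possible nozzles: bare metal (186,205) has a flange of about 47 mm, so it is the medium. Bare metal (240,233) is about 36 mm, so the small. Orange (175,236) is the look-alike. The close crop confirms this. I see no large nozzle. From +y to -y the cups are large, medium, small, with the marks toward -x.

Run:
```python
from h import *
to([590,-30,330],0.07)
```

```text
shift [-561.2  365.4  -98.9] turn about tool z -1.374 j6 -0.28
```

Request:
{"method": "move_arm", "body": {
  "commands": [
    [-1, -40, 26, -10, 0],
    [-1, -46, 30, -10, 0],
    [-1, -46, 30, -10, 0],
    [-1, -46, 30, -10, 0],
    [-1, -46, 30, -10, 0],
    [-1, -46, 30, -10, 0],
    [-1, -46, 30, -10, 0],
    [-1, -46, 30, -10, 0]
  ]
}}

```text
time_s: 1.2
eef_pos: [432.8, -205.8, 311.7]
tcp_rot: [0.0, -0.133, 0.991, 0.0]
wrist_force: [0.4, -1.8, -0.3]
finger_gap: 85.9
grasp_force: 0.0
```

Request:
{"method": "move_arm", "body": {
  "commands": [
    [-1, -50, 32, -10, 0],
    [-1, -50, 32, -9, 0],
    [-1, -49, 31, 0, 0],
    [-1, -50, 33, 0, 0],
    [-1, 0, 0, 0, -0.17],
    [-1, 0, 0, 0, -0.17],
    [-1, 0, 0, 0, -0.17],
    [-1, 0, 0, 0, -0.17]
  ]
}}

```text
time_s: 2.2
eef_pos: [590.2, -31.4, 329.9]
tcp_rot: [-0.0, -0.458, 0.889, 0.0]
wrist_force: [0.4, -0.4, 0.2]
finger_gap: 85.7
grasp_force: 0.0
```

Request:
{"method": "move_arm", "body": {
  "commands": [
    [-1, 0, 0, 0, -0.17],
    [-1, 0, 0, 0, -0.17],
    [-1, 0, 0, 0, -0.17],
    [-1, 0, 0, 0, -0.17],
    [-1, 0, 0, 0, 0],
    [-1, 0, 0, 0, 0]
  ]
}}

```text
time_s: 2.95
eef_pos: [590.2, -31.5, 330.1]
tcp_rot: [0.0, 0.726, -0.688, -0.0]
wrist_force: [-0.5, -0.2, 0.4]
finger_gap: 85.5
grasp_force: 0.0
```

Run:
```python
from h import *
to([590,-30,300],0.07); e,R,s=tool(); print(e,R.round(2)); w=env.get_image("wrist"); print("cam",-w["R"].T@w["t"],w["R"].round(2),w["fx"])
cv2.imwrite("pics/w1.png",w["color"][:,:,::-1])
```

```text
shift [-1.5  0.1 30.1] turn about tool z -0.017 j6 -0.16
[590.19081569 -31.47126566 330.13495462] [[ 0.05 -1.   -0.  ]
 [-1.   -0.05  0.  ]
 [-0.    0.   -1.  ]]
cam [ 594.0124042  -115.54627988  472.68918794] [[-1.   -0.05  0.  ]
 [-0.05  0.94  0.33]
 [-0.02  0.33 -0.94]] 313.84884544246995
```

View pics/w1.png

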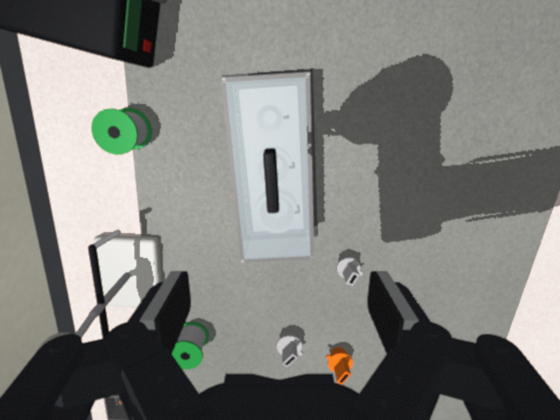

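The wrist view shows the cover with its handle running from (270,150) to (270,212) and the cup marks on the right (-x). The medium nozzle is at (290,348), the small at (348,268) and the orange one at (340,365).

```bash
cat >> h.py <<'E'
def grabimg(n,save=None):
    i=env.get_image(n)
    if save: cv2.imwrite(save,i["color"][:,:,::-1])
    return i
def handle(n,box,z):
    i=grabimg(n); x,y,w,h=box
    m=(i["color"].max(2)<60).astype(np.uint8); k=np.zeros_like(m); k[y:y+h,x:x+w]=m[y:y+h,x:x+w]
    N,l,st,c=cv2.connectedComponentsWithStats(k); b=1+np.argmax(st[1:,4]); 
    r=cv2.minAreaRect(cv2.findContours((l==b).astype(np.uint8),0,2)[0][0]); P=[ray(i,*p,z)[:2] for p in cv2.boxPoints(r)]
    e=[P[1]-P[0],P[2]-P[1]]; L=max(e,key=np.linalg.norm); L=L*np.sign(L[1]); q=[ray(i,*p,z)[:2] for p in cv2.boxPoints(r)]
    print(n,"rect px",[np.round(v,1) for v in r],"c",np.mean(P,0).round(1),"len",[np.linalg.norm(v).round(1) for v in e],"yaw of y-axis minus 90deg",np.arctan2(-L[0],L[1]).round(3))
E
python3 - <<'E'
from h import *
handle("wrist",(240,130,60,100),138)
i=grabimg("wrist"); g=cv2.cvtColor(i["color"],cv2.COLOR_RGB2GRAY)
cv2.imwrite("pics/w1c.png",cv2.resize(i["color"][55:275,205:335,::-1],None,fx=2.7,fy=2.7,interpolation=cv2.INTER_CUBIC))
# handle z check via known: project expected points
for X in ([594,-30,138],[594,-30,104]): print(proj(i,X))
E
```

```text
wrist rect px [array([271.1, 180. ]), array([62.5, 10.9]), np.float64(86.3)] c [597.8 -30.4] len [np.float64(11.6), np.float64(70.3)] yaw of y-axis minus 90deg 0.114
[274.6 181.6]
[274.9 174.5]
```

View pics/w1c.png

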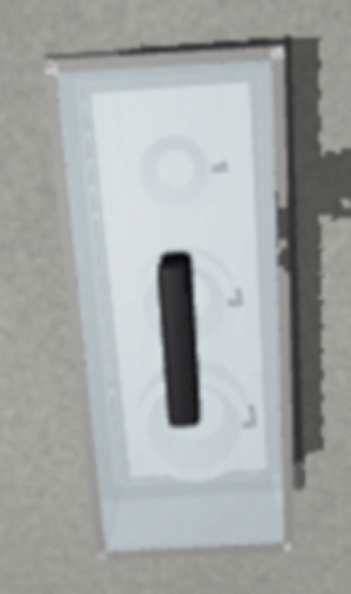

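The crop shows the four cover-top corners at (50,66), (277,52), (101,552) and (287,546). The small, medium and large cups run from top to bottom, with marks on the right.

Run:
```python
from h import *
i=grabimg("wrist")
P=np.array([ray(i,205+a/2.7,55+b/2.7,104)[:2] for a,b in((50,66),(277,52),(287,546),(101,552))])
print(P,P.mean(0)); 
for k in range(4): d=P[(k+1)%4]-P[k]; print(np.linalg.norm(d).round(1),np.degrees(np.arctan2(d[1],d[0])).round(2))
to([597,-30,108],np.radians(4.5))
```

```text
[[ 655.2 -132.5]
 [ 564.2 -142.6]
 [ 540.7   78.3]
 [ 631.1   86.5]] [597.8   -27.575]
91.6 -173.67
222.1 96.07
90.8 5.18
220.3 -83.72
shift [ -1.2  -6.9 222.3] turn about tool z -0.024 j6 -0.16
```

Request:
{"method": "move_arm", "body": {
  "commands": [
    [-1, -1, -7.5, 50, -0.05],
    [-1, 0, 0, 55, 0],
    [-1, 0, 0, 50, 0],
    [-1, 0, 0, 35, 0],
    [-1, 0, 0, 20, 0],
    [-1, 0, 0, 9, 0],
    [-1, 0, 0, 0, 0]
  ]
}}

```text
time_s: 4.03
eef_pos: [597.7, -30.1, 111.3]
tcp_rot: [0.0, 0.744, -0.669, -0.0]
wrist_force: [0.3, 0.0, -0.3]
finger_gap: 85.5
grasp_force: 0.0
```

Request:
{"method": "move_arm", "body": {
  "commands": [
    [1, 0, 0, 0, 0],
    [1, 0, 0, 0, 0],
    [1, 0, 0, 0, 0],
    [1, 0, 0, 0, 0],
    [1, 0, 0, 0, 0],
    [1, 0, 0, 0, 0]
  ]
}}

```text
time_s: 4.78
eef_pos: [597.9, -30.1, 111.6]
tcp_rot: [-0.0, 0.744, -0.669, 0.0]
wrist_force: [0.3, 0.3, 2.1]
finger_gap: 12.8
grasp_force: 61.8
```

Request:
{"method": "move_arm", "body": {
  "commands": [
    [1, 0, 0, -5, 0],
    [1, 0, 0, -15, 0],
    [1, 0, 0, -25, 0],
    [1, 0, 0, -30, 0],
    [1, 0, 0, -15, 0],
    [1, 20, 10, 0, 0],
    [1, 34, 17, 0, 0],
    [1, 34, 17, 0, 0]
  ]
}}

```text
time_s: 5.78
eef_pos: [561.7, -123.6, 200.2]
tcp_rot: [0.001, 0.744, -0.669, -0.001]
wrist_force: [-0.4, 0.4, -3.5]
finger_gap: 12.9
grasp_force: 61.1
```

Request:
{"method": "move_arm", "body": {
  "commands": [
    [1, 40, 20, 0, 0],
    [1, 40, 20, 0, 0],
    [1, 40, 20, 0, 0],
    [1, 30, 14, 0, 0],
    [1, 20, 10, 0, 0],
    [1, 0, 0, 20, 0],
    [1, 0, 0, 30, 0],
    [1, 0, 0, 20, 0]
  ]
}}

```text
time_s: 6.78
eef_pos: [495.6, -300.2, 128.7]
tcp_rot: [0.001, 0.743, -0.669, -0.002]
wrist_force: [0.9, 0.5, -2.7]
finger_gap: 12.6
grasp_force: 61.0
```

Request:
{"method": "move_arm", "body": {
  "commands": [
    [1, 0, 0, 12, 0],
    [1, 0, 0, 8, 0],
    [1, 0, 0, 3, 0],
    [1, 0, 0, 0, 0],
    [1, 0, 0, 0, 0]
  ]
}}

```text
time_s: 7.4
eef_pos: [498.1, -300.3, 108.9]
tcp_rot: [-0.0, 0.744, -0.669, 0.001]
wrist_force: [-0.3, -0.4, -2.7]
finger_gap: 13.0
grasp_force: 61.0
```

Request:
{"method": "move_arm", "body": {
  "commands": [
    [1, 0, 0, 2, 0],
    [1, 0, 0, 1.2, 0],
    [1, 0, 0, 0, 0]
  ]
}}

```text
time_s: 7.78
eef_pos: [497.9, -300.2, 105.5]
tcp_rot: [-0.0, 0.744, -0.669, 0.0]
wrist_force: [0.5, 1.7, -1.1]
finger_gap: 13.0
grasp_force: 61.5
```

Request:
{"method": "move_arm", "body": {
  "commands": [
    [-1, 0, 0, 0, 0],
    [-1, 0, 0, 0, 0],
    [-1, 0, 0, 0, 0],
    [-1, 0, 0, 0, 0],
    [-1, 0, 0, -40, 0],
    [-1, 0, 0, -55, 0],
    [-1, 0, 0, -60, 0],
    [-1, 0, 0, -40, 0]
  ]
}}

```text
time_s: 8.78
eef_pos: [497.9, -300.6, 303.6]
tcp_rot: [-0.001, 0.744, -0.669, 0.002]
wrist_force: [1.4, -0.2, -0.6]
finger_gap: 85.5
grasp_force: 0.0
```

Request:
{"method": "move_arm", "body": {
  "commands": [
    [-1, -48, -14, 0, 0],
    [-1, -48, -14, 0, 0],
    [-1, -48, -14, 0, 0],
    [-1, -48, -14, 0, 0],
    [-1, -48, -14, 0, 0],
    [-1, -48, -14, 0, 0],
    [-1, -48, -14, 0, 0],
    [-1, 0, 0, 0, 0]
  ]
}}

```text
time_s: 9.78
eef_pos: [559.7, 47.3, 299.3]
tcp_rot: [0.0, 0.745, -0.667, -0.001]
wrist_force: [-0.9, -0.3, 0.1]
finger_gap: 85.1
grasp_force: 0.0
```

Run:
```python
from h import *
i=grabimg("wrist","pics/w2.png"); print(tool()[0],-i["R"].T@i["t"],proj(i,[598,-29,48]))
np.save("w2.npy",i["color"])
import pickle; pickle.dump(i,open("w2.pkl","wb"))
```

```text
[559.61504797  45.72660264 299.68843766] [568.50732306 -36.36334357 441.82212679] [253.  102.6]
```

View pics/w2.png

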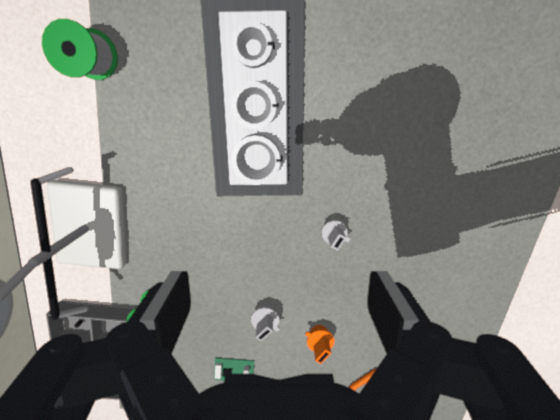

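The stand is now bare: the small cup is at (254,45), medium at (257,103), large at (258,157), with marks on the right. The medium nozzle is at (265,320), the small at (335,233), and there is no large one.

Run:
```python
from h import *
import pickle; i=pickle.load(open("w2.pkl","rb")); c=i["color"]
m=np.zeros(c.shape[:2],np.uint8); m[0:200,205:305]=(c.min(2)[0:200,205:305]>120)*255
m=cv2.morphologyEx(m,cv2.MORPH_CLOSE,np.ones((9,9)));
K=max(cv2.findContours(m,0,2)[0],key=cv2.contourArea); H=cv2.convexHull(K)
q=cv2.approxPolyDP(H,6,True)[:,0]; print(q)
P=np.array([ray(i,*p,20)[:2] for p in q]); print(P,P.mean(0))
for k in range(len(P)): d=P[(k+1)%len(P)]-P[k]; print(np.linalg.norm(d).round(1),np.degrees(np.arctan2(d[1],d[0])).round(2))
g=cv2.cvtColor(c[0:200,205:305],cv2.COLOR_RGB2GRAY); g=cv2.resize(g,None,fx=4,fy=4,interpolation=cv2.INTER_CUBIC)
C=cv2.HoughCircles(g,cv2.HOUGH_GRADIENT_ALT,1.5,100,param1=200,param2=.6,minRadius=30,maxRadius=120)
print("hough",[(205+a/4,b/4,r/4,ray(i,205+a/4-.375,b/4-.375,48)) for a,b,r in C[0]] if C is not None else 0)
v=cv2.cvtColor(g,cv2.COLOR_GRAY2BGR)
for a,b,r in (C[0] if C is not None else []): cv2.circle(v,(int(a),int(b)),int(r),(0,0,255),1)
o=c[205:345,240:380,::-1]; o=cv2.resize(o,(400,400),interpolation=cv2.INTER_CUBIC)
w=np.zeros((600,800,3),np.uint8); w[:,:300]=cv2.resize(v,(300,600)); w[:400,320:720]=o
cv2.imwrite("pics/w2c.png",w)
```

```text
[[285  10]
 [286 183]
 [230 185]
 [218  12]]
[[ 571.5 -134.7]
 [ 546.    71.7]
 [ 622.9   83. ]
 [ 649.  -124.1]] [597.35  -26.025]
208.0 97.04
77.7 8.36
208.7 -82.82
78.2 -172.21
hough [(np.float32(253.0), np.float32(105.375), np.float32(17.569305), array([598.2, -26.3,  48. ])), (np.float32(253.375), np.float32(47.625), np.float32(17.899796), array([602.9, -88. ,  48. ])), (np.float32(253.375), np.float32(47.625), np.float32(20.314922), array([602.9, -88. ,  48. ])), (np.float32(256.0), np.float32(158.625), np.float32(18.272638), array([589.3,  36.8,  48. ])), (np.float32(256.0), np.float32(158.625), np.float32(11.35467), array([589.3,  36.8,  48. ])), (np.float32(253.375), np.float32(47.625), np.float32(8.166292), array([602.9, -88. ,  48. ]))]
```

View pics/w2c.png

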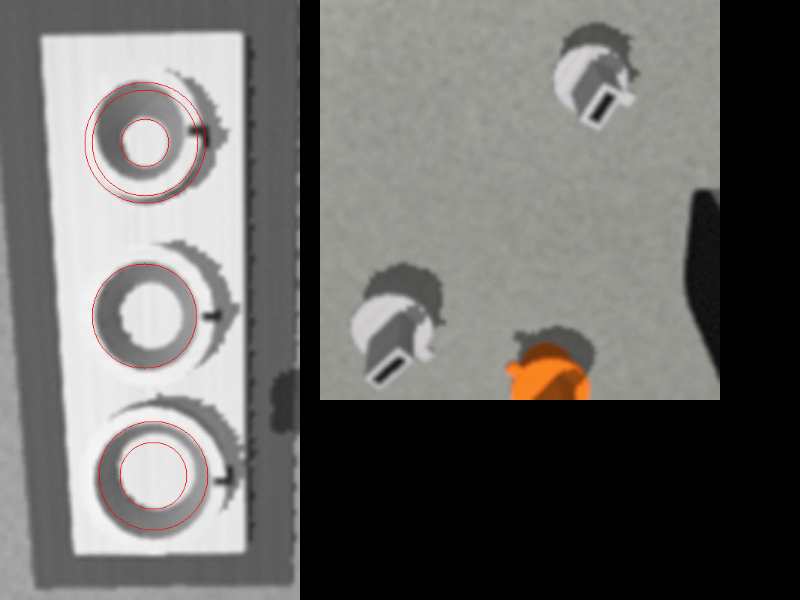

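Request:
{"method": "move_arm", "body": {
  "commands": [
    [-1, -40, -2, 0, 0],
    [-1, -50, -4, 15, 0],
    [-1, -50, -4, 30, 0],
    [-1, -50, -4, 40, 0],
    [-1, -38, -2, 40, 0],
    [-1, -16, 0, 14, 0],
    [-1, 0, 0, 0, 0]
  ]
}}

```text
time_s: 10.7
eef_pos: [549.6, 286.9, 161.5]
tcp_rot: [0.001, 0.744, -0.668, 0.0]
wrist_force: [0.6, -0.6, 0.5]
finger_gap: 85.5
grasp_force: 0.0
```

Run:
```python
from h import *
i=grabimg("wrist"); print(tool()[0],-i["R"].T@i["t"],proj(i,[549,292,26]))
import pickle; pickle.dump(i,open("w3.pkl","wb"))
c=i["color"].astype(int)
cv2.imwrite("pics/w3.png",cv2.resize(i["color"][120:320,180:380,::-1],(600,600),interpolation=cv2.INTER_CUBIC))
```

```text
[550.39461049 286.54537812 162.99598653] [558.07924161 203.43223379 304.17810776] [278.  200.9]
```

View pics/w3.png

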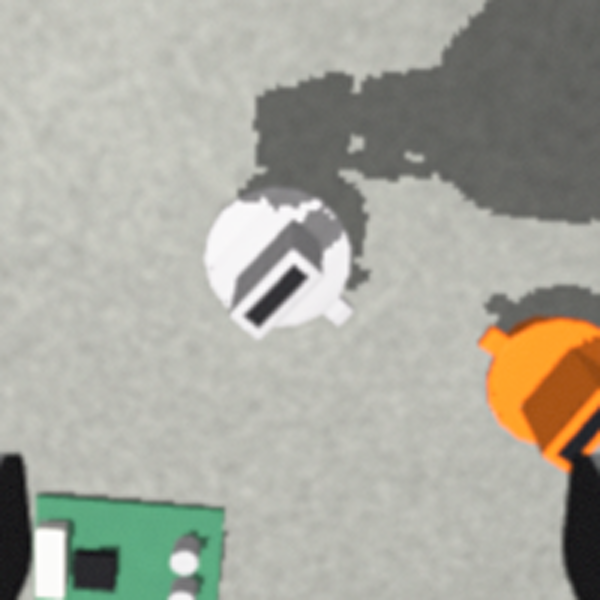

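Medium nozzle, in crop pixels: flange centred at (278,258), tab end at (343,314), blade-top corners (298,252), (320,271), (258,338) and (232,314). The board sits lower left and the orange one to the right.

Run:
```python
from h import *
import pickle; i=pickle.load(open("w3.pkl","rb"))
f=lambda a,b,z:ray(i,180+a/3-.33,120+b/3-.33,z)[:2]
c=f(278,258,26);t=f(343,314,26);B=np.array([f(*p,58) for p in((298,252),(320,271),(258,338),(232,314))])
print("flange",c,"r",np.linalg.norm(f(205,258,26)-c),"tab",np.linalg.norm(t-c),np.degrees(np.arctan2(*(t-c)[::-1])))
print("blade c",B.mean(0)); 
for k in range(4): d=B[(k+1)%4]-B[k]; print(np.linalg.norm(d).round(1),np.degrees(np.arctan2(d[1],d[0])).round(1))
```

```text
flange [553.8 297.2] r 22.727076362788093 tab 27.96086550877853 143.58091821144345
blade c [553.575 297.1  ]
8.3 143.8
26.7 55.2
10.3 -39.1
26.2 -129.1
```

Request:
{"method": "move_arm", "body": {
  "commands": [
    [0, 0, 0, 0, 0.18],
    [0, 0, 0, 0, 0.18],
    [0, 0, 0, 0, 0.18],
    [0, 0, 0, 0, 0.18],
    [0, 0, 0, 0, 0.034],
    [0, 0, 0, 0, 0]
  ]
}}

```text
time_s: 11.5
eef_pos: [550.3, 286.7, 163.3]
tcp_rot: [0.001, -0.446, 0.895, 0.0]
wrist_force: [0.1, -0.2, -0.1]
finger_gap: 43.1
grasp_force: 0.0
```

Run:
```python
from h import *
to([553.7,297.2,30],np.radians(-37)); print(tool()[2]["joint_pos"].round(2),tool()[2]["finger_gap"])
```

```text
shift [-10.1   3.7 133.4] turn about tool z -0.001 j6 -1.38
[ 0.73  0.42  0.17  0.   -1.32 -1.38] 43.05766947181357
```

Request:
{"method": "move_arm", "body": {
  "commands": [
    [0, -10, 3.5, 30, 0],
    [0, 0, 0, 45, 0],
    [0, 0, 0, 35, 0],
    [0, 0, 0, 17, 0],
    [0, 0, 0, 6, 0],
    [0, 0, 0, 0, 0]
  ]
}}

```text
time_s: 12.25
eef_pos: [553.6, 297.7, 30.1]
tcp_rot: [0.001, -0.446, 0.895, 0.0]
wrist_force: [-0.4, 0.1, 0.2]
finger_gap: 42.5
grasp_force: 0.0
```

Request:
{"method": "move_arm", "body": {
  "commands": [
    [1, 0, 0, 0, 0],
    [1, 0, 0, 0, 0],
    [1, 0, 0, 0, 0],
    [1, 0, 0, 0, 0]
  ]
}}

```text
time_s: 12.75
eef_pos: [553.6, 297.9, 30.3]
tcp_rot: [0.001, -0.445, 0.895, 0.0]
wrist_force: [-1.0, 0.8, 5.7]
finger_gap: 10.9
grasp_force: 61.8
```

Request:
{"method": "move_arm", "body": {
  "commands": [
    [1, 0, 0, -10, 0],
    [1, 0, 0, -35, 0],
    [1, 0, 0, -50, 0],
    [1, 0, 0, -45, -0.18],
    [1, 0, 0, -20, -0.18],
    [1, 0, 0, 0, -0.18],
    [1, 0, 0, 0, -0.18],
    [1, 0, 0, 0, -0.041]
  ]
}}

```text
time_s: 13.75
eef_pos: [552.4, 297.2, 188.8]
tcp_rot: [0.001, 0.747, -0.665, -0.0]
wrist_force: [-0.2, -0.8, -1.8]
finger_gap: 10.8
grasp_force: 60.7
```

Request:
{"method": "move_arm", "body": {
  "commands": [
    [1, 25, -1, 0, 0],
    [1, 45, -1, 0, 0],
    [1, 45, -1, 0, 0],
    [1, 45, -1, 0, 0],
    [1, 45, -1, 0, 0],
    [1, 35, -2, 0, 0],
    [1, 0, 0, 0, 0],
    [1, 0, 0, 0, 0]
  ]
}}

```text
time_s: 14.75
eef_pos: [586.6, 59.3, 189.1]
tcp_rot: [0.0, 0.746, -0.666, -0.0]
wrist_force: [-0.7, 0.7, -0.8]
finger_gap: 10.9
grasp_force: 60.7
```

Run:
```python
from h import *
i=grabimg("wrist"); print(tool()[0],tool()[2]["tcp_rot"],-i["R"].T@i["t"],proj(i,[598,-27,48]),proj(i,[598,-27,20]))
import pickle; pickle.dump(i,open("w4.pkl","wb"))
u,v=proj(i,[598,-27,48]).astype(int); x,y=u-100,max(v-100,0); print(x,y)
cv2.imwrite("pics/w4.png",cv2.resize(i["color"][y:y+200,x:x+200,::-1],(600,600),interpolation=cv2.INTER_CUBIC))
```

```text
[586.63277708  59.80898225 189.05706706] [ 9.56023765e-05  7.45828094e-01 -6.66138430e-01 -1.95680420e-04] [595.44159676 -24.39822613 331.59569168] [275.9  95.5] [276.1  95.8]
175 0
```

View pics/w4.png

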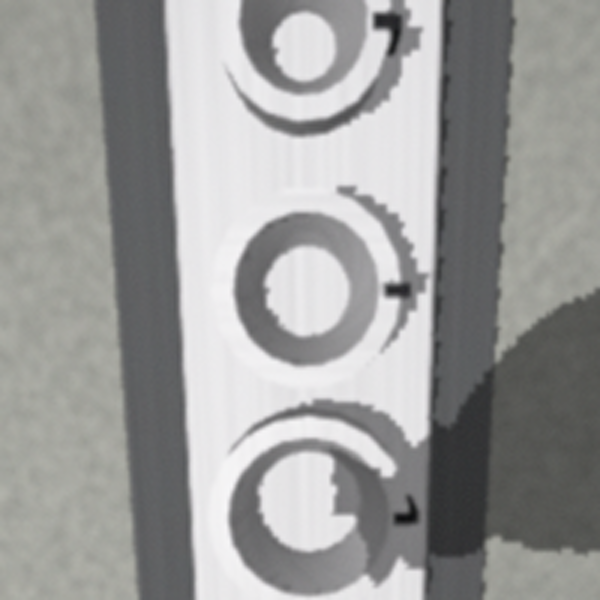

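The crop shows the medium bore mouth spanning x 234–378 and y 211–367, so its centre is (306,289). The large is at (308,517) and the small at about (303,29). The medium mark is at (397,290).

Run:
```python
from h import *
import pickle; i=pickle.load(open("w4.pkl","rb"))
f=lambda a,b,z:ray(i,175+a/3-.33,b/3-.33,z)[:2]
m=f(306,289,48);l=f(308,517,48);s=f(303,29,48); print(m,l,s,np.linalg.norm(l-m),np.degrees(np.arctan2(*(l-m)[::-1])),np.degrees(np.arctan2(*(l-s)[::-1])))
# long straight edges: plinth left edge (165,0)-(192,600), base left edge (97,0)-(138,600), right base
for a,b,z in(((165,0),(193,600),20),((97,0),(139,600),6),((511,60),(487,600),6)):
    d=f(*b,z)-f(*a,z); print(np.degrees(np.arctan2(d[1],d[0])))
k=f(397,290,48)-m; print("mark",np.degrees(np.arctan2(k[1],k[0])),np.linalg.norm(k))
to([*m,90])
```

```text
[597.3 -26.6] [589.5  38.7] [605.  -90.1] 65.76419998753121 96.81163252460375 96.8620678730877
96.54160068702524
96.7527737480836
97.43572794247649
mark -174.22319451195233 25.83118270617891
shift [87.1 -0.9 99. ]
```

Request:
{"method": "move_arm", "body": {
  "commands": [
    [1, 25, 0, 0, -0.006],
    [1, 35, -1, 0, 0],
    [1, 27, 0, 25, 0],
    [1, 0, 0, 40, 0],
    [1, 0, 0, 25, 0],
    [1, 0, 0, 9, 0],
    [1, 0, 0, 0, 0]
  ]
}}

```text
time_s: 15.68
eef_pos: [598.2, -26.0, 90.3]
tcp_rot: [0.0, 0.748, -0.663, 0.0]
wrist_force: [1.1, 1.0, -0.5]
finger_gap: 10.8
grasp_force: 60.6
```

Run:
```python
from h import *
to([597.3,-26.6,58],np.radians(6.8)); i=grabimg("scene"); print(proj(i,[597,-26,70]))
cv2.imwrite("pics/s4.png",cv2.resize(i["color"][180:290,190:340,::-1],(750,550),interpolation=cv2.INTER_CUBIC))
```

```text
shift [ 0.4  1.  32.3] turn about tool z 0.001 j6 -0.1
[250.2 230. ]
```

Request:
{"method": "move_arm", "body": {
  "commands": [
    [1, 0.5, 1, 10, 0],
    [1, 0, 0, 8, 0],
    [1, 0, 0, 4, 0],
    [1, 0, 0, 2, 0],
    [1, 0, 0, 0, 0]
  ]
}}

```text
time_s: 16.35
eef_pos: [597.2, -27.2, 66.1]
tcp_rot: [0.0, 0.748, -0.664, 0.0]
wrist_force: [-0.1, 0.2, -2.2]
finger_gap: 10.7
grasp_force: 60.7
```

Request:
{"method": "move_arm", "body": {
  "commands": [
    [1, 0, 0, 2, 0],
    [1, 0, 0, 1.5, 0],
    [1, 0, 0, 1, 0],
    [1, 0, 0, 0, 0]
  ]
}}

```text
time_s: 16.85
eef_pos: [597.1, -27.2, 61.5]
tcp_rot: [0.0, 0.748, -0.664, -0.0]
wrist_force: [0.3, -0.5, -1.1]
finger_gap: 11.1
grasp_force: 60.7
```

Request:
{"method": "move_arm", "body": {
  "commands": [
    [1, 0, 0, 1, 0],
    [1, 0, 0, 1, 0],
    [1, 0, 0, 0, 0]
  ]
}}

```text
time_s: 17.23
eef_pos: [597.5, -27.1, 59.7]
tcp_rot: [-0.0, 0.748, -0.664, 0.0]
wrist_force: [-0.3, -0.8, -1.1]
finger_gap: 11.3
grasp_force: 60.7
```

Request:
{"method": "move_arm", "body": {
  "commands": [
    [1, 0, 0, 0.8, 0],
    [1, 0, 0, 0, 0]
  ]
}}

```text
time_s: 17.48
eef_pos: [597.6, -27.0, 59.1]
tcp_rot: [-0.0, 0.748, -0.664, 0.0]
wrist_force: [1.7, 1.1, 0.4]
finger_gap: 11.0
grasp_force: 60.9
```

Request:
{"method": "move_arm", "body": {
  "commands": [
    [1, 0, 0, 0.7, 0],
    [1, 0, 0, 0, 0]
  ]
}}

```text
time_s: 17.73
eef_pos: [597.8, -26.9, 58.6]
tcp_rot: [-0.001, 0.748, -0.664, 0.0]
wrist_force: [0.9, 1.1, 2.2]
finger_gap: 11.5
grasp_force: 61.2
```

Request:
{"method": "move_arm", "body": {
  "commands": [
    [0, 0, 0, 0, 0],
    [0, 0, 0, 0, 0],
    [0, 0, 0, 0, 0],
    [0, 0, 0, 0, 0],
    [0, 0, 0, 0, 0]
  ]
}}

```text
time_s: 18.35
eef_pos: [597.1, -27.2, 58.0]
tcp_rot: [0.0, 0.748, -0.664, -0.0]
wrist_force: [1.2, -0.1, -0.1]
finger_gap: 42.8
grasp_force: 0.0
```

Run:
```python
from h import *
i=grabimg("scene"); 
a=cv2.resize(i["color"][180:290,190:340,::-1],(600,440),interpolation=cv2.INTER_CUBIC)
cv2.imwrite("pics/s5.png",a)
to([597.3,-26.6,58])
```

```text
shift [-0.6 -0.2  0.1]
```

View pics/s5.png

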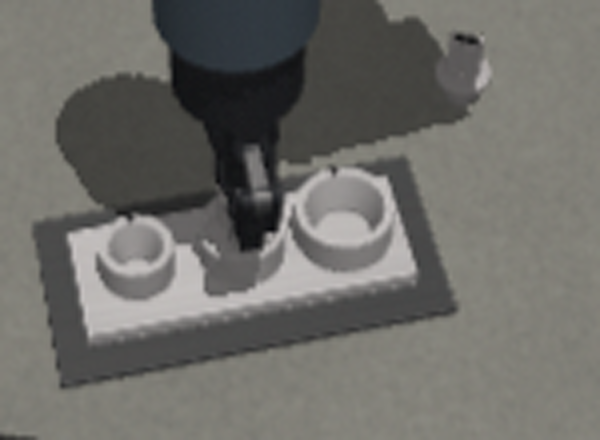

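The gripper hides the seated medium nozzle at about (245,240). The small one is at (465,70), undisturbed. Force and height agree with home, so I regrip and ease it up.

Request:
{"method": "move_arm", "body": {
  "commands": [
    [1, 0, 0, 0, 0],
    [1, 0, 0, 0, 0],
    [1, 0, 0, 0, 0],
    [1, 0, 0, 0, 0],
    [1, 0, 0, -2, 0],
    [1, 0, 0, -4, 0],
    [1, 0, 0, -4, 0],
    [1, 0, 0, 0, 0]
  ]
}}

```text
time_s: 19.4
eef_pos: [597.0, -27.2, 68.4]
tcp_rot: [-0.0, 0.748, -0.664, -0.0]
wrist_force: [0.3, -0.1, -1.1]
finger_gap: 11.2
grasp_force: 60.3
```

Request:
{"method": "move_arm", "body": {
  "commands": [
    [1, 0, 0, 0, 0],
    [1, 0, 0, 0, 0],
    [1, 0, 0, 0, 0]
  ]
}}

```text
time_s: 19.77
eef_pos: [597.1, -27.2, 68.0]
tcp_rot: [0.0, 0.748, -0.664, -0.0]
wrist_force: [0.4, 0.2, -1.4]
finger_gap: 10.7
grasp_force: 60.3
```

Request:
{"method": "move_arm", "body": {
  "commands": [
    [1, 0, 0, 4, 0],
    [1, 0, 0, 3, 0],
    [1, 0, 0, 1.5, 0],
    [1, 0, 0, 0.8, 0],
    [1, 0, 0, 0, 0]
  ]
}}

```text
time_s: 20.4
eef_pos: [597.6, -27.1, 59.0]
tcp_rot: [-0.0, 0.748, -0.664, 0.0]
wrist_force: [1.9, 0.3, -1.1]
finger_gap: 11.1
grasp_force: 60.4
```

Request:
{"method": "move_arm", "body": {
  "commands": [
    [1, 0, 0, 0.7, 0],
    [1, 0, 0, 0, 0]
  ]
}}

```text
time_s: 20.65
eef_pos: [597.8, -27.1, 58.5]
tcp_rot: [-0.0, 0.748, -0.664, 0.0]
wrist_force: [2.6, -0.3, 0.1]
finger_gap: 10.7
grasp_force: 60.6
```

Request:
{"method": "move_arm", "body": {
  "commands": [
    [1, 0, 0, 0.6, 0],
    [1, 0, 0, 0, 0],
    [0, 0, 0, 0, 0],
    [0, 0, 0, 0, 0],
    [0, 0, 0, 0, 0],
    [0, 0, 0, -15, 0],
    [0, 0, 0, -40, 0],
    [0, 0, 0, -55, 0]
  ]
}}

```text
time_s: 21.65
eef_pos: [596.3, -27.4, 168.6]
tcp_rot: [0.001, 0.748, -0.664, -0.001]
wrist_force: [2.0, 0.5, 0.1]
finger_gap: 42.7
grasp_force: 0.0
```

Request:
{"method": "move_arm", "body": {
  "commands": [
    [0, -20, 0, -30, 0],
    [0, -40, 0, 0, 0],
    [0, -25, 0, 0, 0],
    [0, 0, 0, 0, 0]
  ]
}}

```text
time_s: 22.15
eef_pos: [587.0, 58.7, 198.7]
tcp_rot: [-0.001, 0.749, -0.663, 0.0]
wrist_force: [0.6, -0.8, -0.0]
finger_gap: 42.5
grasp_force: 0.0
```

Run:
```python
from h import *
import pickle
i=grabimg("wrist"); pickle.dump(i,open("w6.pkl","wb")); print(tool()[0],proj(i,[463,133,26]))
u,v=proj(i,[597.3,-26.6,54]).astype(int); x,y=u-80,max(v-80,0); print(x,y,u,v)
cv2.imwrite("pics/w6.png",np.hstack([cv2.resize(i["color"][y:y+160,x:x+160,::-1],(480,480),interpolation=cv2.INTER_CUBIC)]))
```

```text
[587.11266888  57.66192661 198.51970549] [379.5 261.1]
198 16 278 96
```

View pics/w6.png

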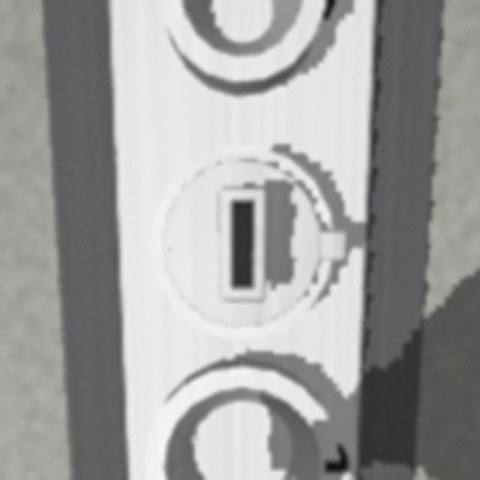

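The medium nozzle sits home at (241,243), upright, with its tab at (333,243) over the mark. Next is the small one.

Request:
{"method": "move_arm", "body": {
  "commands": [
    [0, -25, 35, 0, 0],
    [0, -35, 45, 10, 0],
    [0, -24, 35, 15, 0],
    [0, 0, 0, 13, 0],
    [0, 0, 0, 0, 0],
    [0, 0, 0, 0, 0]
  ]
}}

```text
time_s: 22.95
eef_pos: [464.1, 126.4, 160.0]
tcp_rot: [-0.0, 0.747, -0.664, 0.0]
wrist_force: [-0.7, -0.5, 0.4]
finger_gap: 42.6
grasp_force: 0.0
```

Run:
```python
from h import *
import pickle
i=grabimg("wrist"); pickle.dump(i,open("w7.pkl","wb")); print(tool()[0])
u,v=proj(i,[463,133,40]).astype(int); x,y=u-75,v-75; print(x,y)
cv2.imwrite("pics/w7.png",cv2.resize(i["color"][y:y+150,x:x+150,::-1],(600,600),interpolation=cv2.INTER_CUBIC))
```

```text
[464.09301399 126.54172091 160.00673203]
203 132
```

View pics/w7.png

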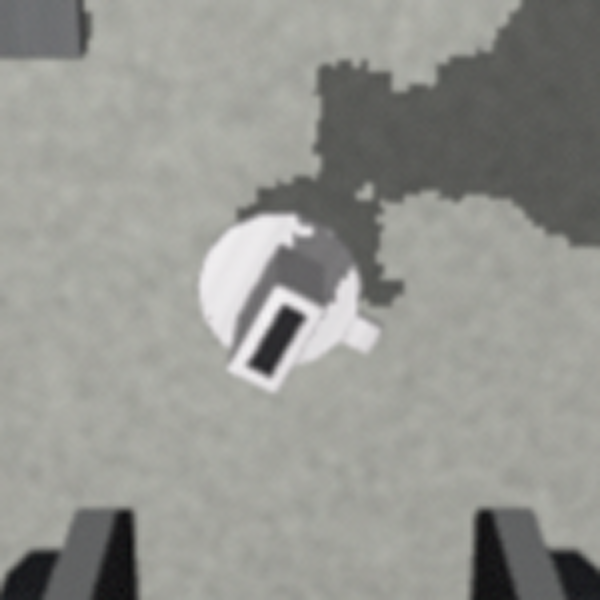

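Small nozzle, in crop pixels: flange centred at (279,290), tab end at (374,341), blade-top corners (282,286), (324,303), (272,392) and (228,370).

Run:
```python
from h import *
import pickle; i=pickle.load(open("w7.pkl","rb"))
f=lambda a,b,z:ray(i,203+a/4-.37,132+b/4-.37,z)[:2]
c=f(279,290,26);t=f(374,341,26);B=np.array([f(*p,58) for p in((282,286),(324,303),(272,392),(228,370))])
print("flange",c,"r",np.linalg.norm(f(199,290,26)-c),"tab",np.linalg.norm(t-c),np.degrees(np.arctan2(*(t-c)[::-1])))
print("blade c",B.mean(0)); 
for k in range(4): d=B[(k+1)%4]-B[k]; print(np.linalg.norm(d).round(1),np.degrees(np.arctan2(d[1],d[0])).round(1))
```

```text
flange [468.5 135. ] r 18.630351580150062 tab 25.63123094976129 157.03622694014547
blade c [468.525 134.95 ]
9.4 163.3
22.7 68.0
10.5 -21.9
21.8 -114.9
```

Request:
{"method": "move_arm", "body": {
  "commands": [
    [0, 0, 0, 0, 0.18],
    [0, 0, 0, 0, 0.18],
    [0, 0, 0, 0, 0.164],
    [0, 0, 0, 0, 0],
    [0, 0, 0, 0, 0]
  ]
}}

```text
time_s: 23.62
eef_pos: [463.4, 126.8, 159.7]
tcp_rot: [0.0, -0.552, 0.834, -0.0]
wrist_force: [0.1, -0.0, -0.1]
finger_gap: 42.8
grasp_force: 0.0
```

Run:
```python
from h import *
to([468.5,135,30],np.radians(-23.3))
```

```text
shift [ -9.5  -1.5 129.7] turn about tool z 0.004 j6 -1.0
```

Request:
{"method": "move_arm", "body": {
  "commands": [
    [0, -9.5, -1.5, 30, 0],
    [0, 0, 0, 45, 0],
    [0, 0, 0, 35, 0],
    [0, 0, 0, 14, 0],
    [0, 0, 0, 6, 0],
    [0, 0, 0, 0, 0]
  ]
}}

```text
time_s: 24.38
eef_pos: [468.8, 135.4, 30.3]
tcp_rot: [0.001, -0.551, 0.835, -0.0]
wrist_force: [0.3, 0.2, 0.8]
finger_gap: 43.0
grasp_force: 0.0
```

Request:
{"method": "move_arm", "body": {
  "commands": [
    [1, 0, 0, 0, 0],
    [1, 0, 0, 0, 0],
    [1, 0, 0, 0, 0],
    [1, 0, 0, 0, 0]
  ]
}}

```text
time_s: 24.88
eef_pos: [468.6, 135.5, 30.5]
tcp_rot: [0.001, -0.551, 0.835, -0.0]
wrist_force: [-1.7, 1.1, 5.4]
finger_gap: 11.0
grasp_force: 59.6
```

Request:
{"method": "move_arm", "body": {
  "commands": [
    [1, 0, 0, -10, 0],
    [1, 0, 0, -35, 0],
    [1, 0, 0, -50, 0],
    [1, 0, 0, -45, -0.18],
    [1, 0, 0, 0, -0.18],
    [1, 0, 0, 0, -0.168],
    [1, 0, 0, 0, 0],
    [1, 0, 0, 0, 0]
  ]
}}

```text
time_s: 25.88
eef_pos: [467.9, 135.0, 169.6]
tcp_rot: [0.0, 0.748, -0.664, -0.0]
wrist_force: [-0.9, -0.3, -0.8]
finger_gap: 11.0
grasp_force: 58.8
```

Run:
```python
from h import *
to([605.2,-92.3,95],np.radians(6.8))
```

```text
shift [ 242.1 -109.1   74.6] turn about tool z 0.001 j6 -0.48
```

Request:
{"method": "move_arm", "body": {
  "commands": [
    [1, 25, -12, 0, 0],
    [1, 45, -20, 0, 0],
    [1, 45, -20, 0, 0],
    [1, 45, -20, 0, 0],
    [1, 45, -20, 0, 0],
    [1, 37, -17, 0, 0],
    [1, 0, 0, 0, 0],
    [1, 0, 0, 0, 0]
  ]
}}

```text
time_s: 26.88
eef_pos: [605.7, -91.6, 169.1]
tcp_rot: [0.0, 0.749, -0.663, -0.0]
wrist_force: [-0.1, -0.2, -0.0]
finger_gap: 11.0
grasp_force: 58.8
```

Request:
{"method": "move_arm", "body": {
  "commands": [
    [1, 0, 0, 30, 0],
    [1, 0, 0, 30, 0],
    [1, 0, 0, 14, 0],
    [1, 0, 0, 0, 0],
    [1, 0, 0, 0, 0]
  ]
}}

```text
time_s: 27.5
eef_pos: [606.8, -91.5, 97.0]
tcp_rot: [-0.001, 0.749, -0.662, 0.001]
wrist_force: [0.3, -0.6, 0.1]
finger_gap: 11.3
grasp_force: 58.9
```

Run:
```python
from h import *
to([605.2,-92.3,95],np.radians(6.8))
```

```text
shift [0.6 1.7 2. ] turn about tool z 0.005 j6 0.02
```

Request:
{"method": "move_arm", "body": {
  "commands": [
    [1, 0.6, 1.5, 8, 0.005],
    [1, 0, 0, 12, 0],
    [1, 0, 0, 8, 0],
    [1, 0, 0, 3, 0],
    [1, 0, 0, 2, 0],
    [1, 0, 0, 1, 0],
    [1, 0, 0, 0, 0]
  ]
}}

```text
time_s: 28.38
eef_pos: [604.7, -92.4, 61.7]
tcp_rot: [-0.0, 0.748, -0.664, 0.0]
wrist_force: [-0.5, 0.9, -0.4]
finger_gap: 11.0
grasp_force: 58.9
```

Request:
{"method": "move_arm", "body": {
  "commands": [
    [1, 0, 0, 1, 0],
    [1, 0, 0, 1, 0],
    [1, 0, 0, 0, 0]
  ]
}}

```text
time_s: 28.75
eef_pos: [605.3, -92.3, 60.0]
tcp_rot: [-0.001, 0.748, -0.664, 0.001]
wrist_force: [2.2, 0.9, 0.6]
finger_gap: 10.8
grasp_force: 59.0
```

Request:
{"method": "move_arm", "body": {
  "commands": [
    [1, 0, -0.5, 0.8, 0],
    [1, 0, 0, 0, 0],
    [1, 0, 0, 0.8, 0],
    [1, 0, 0, 0, 0]
  ]
}}

```text
time_s: 29.25
eef_pos: [605.7, -92.1, 58.6]
tcp_rot: [-0.001, 0.748, -0.664, 0.001]
wrist_force: [1.5, 2.5, 5.4]
finger_gap: 10.7
grasp_force: 59.7
```

Request:
{"method": "move_arm", "body": {
  "commands": [
    [0, 0, 0, 0, 0],
    [0, 0, 0, 0, 0],
    [0, 0, 0, 0, 0],
    [0, 0, 0, 0, 0],
    [0, 0, 0, 0, 0]
  ]
}}

```text
time_s: 29.88
eef_pos: [604.9, -92.4, 57.8]
tcp_rot: [0.0, 0.748, -0.664, -0.0]
wrist_force: [0.1, 1.2, -0.2]
finger_gap: 42.6
grasp_force: 0.0
```

Request:
{"method": "move_arm", "body": {
  "commands": [
    [1, 0, 0, 0, 0],
    [1, 0, 0, 0, 0],
    [1, 0, 0, 0, 0],
    [1, 0, 0, 0, 0],
    [1, 0, 0, -2, 0],
    [1, 0, 0, -4, 0],
    [1, 0, 0, -4, 0],
    [1, 0, 0, 0, 0]
  ]
}}

```text
time_s: 30.88
eef_pos: [604.9, -92.5, 68.3]
tcp_rot: [0.0, 0.748, -0.664, 0.0]
wrist_force: [-0.3, -0.5, -2.2]
finger_gap: 10.8
grasp_force: 61.3
```

Request:
{"method": "move_arm", "body": {
  "commands": [
    [1, 0, 0, 0, 0],
    [1, 0, 0, 0, 0],
    [1, 0, 0, 0, 0]
  ]
}}

```text
time_s: 31.25
eef_pos: [604.9, -92.4, 67.8]
tcp_rot: [0.0, 0.748, -0.664, -0.0]
wrist_force: [0.2, 0.5, -1.7]
finger_gap: 10.9
grasp_force: 61.3
```

Request:
{"method": "move_arm", "body": {
  "commands": [
    [1, 0, 0, 4, 0],
    [1, 0, 0, 3, 0],
    [1, 0, 0, 1.5, 0],
    [1, 0, 0, 0.8, 0],
    [1, 0, 0, 0, 0]
  ]
}}

```text
time_s: 31.88
eef_pos: [605.5, -92.4, 58.9]
tcp_rot: [-0.0, 0.748, -0.664, 0.0]
wrist_force: [1.6, -0.3, 0.2]
finger_gap: 10.8
grasp_force: 61.4
```

Request:
{"method": "move_arm", "body": {
  "commands": [
    [1, 0, 0, 0.7, 0],
    [1, 0, 0, 0.5, 0],
    [1, 0, 0, 0, 0],
    [0, 0, 0, 0, 0],
    [0, 0, 0, 0, 0],
    [0, 0, 0, 0, 0],
    [0, 0, 0, -15, 0],
    [0, 0, 0, -40, 0]
  ]
}}

```text
time_s: 32.88
eef_pos: [603.6, -92.4, 111.8]
tcp_rot: [0.002, 0.748, -0.664, -0.002]
wrist_force: [1.1, -0.4, 0.6]
finger_gap: 42.5
grasp_force: 0.0
```

Request:
{"method": "move_arm", "body": {
  "commands": [
    [0, 0, 0, -50, 0],
    [0, -40, 0, -35, 0],
    [0, -50, 0, 0, 0],
    [0, -45, 0, 0, 0],
    [0, 0, 0, 0, 0],
    [0, 0, 0, 0, 0]
  ]
}}

```text
time_s: 33.62
eef_pos: [589.2, 41.5, 198.3]
tcp_rot: [-0.0, 0.748, -0.664, 0.0]
wrist_force: [-0.4, -0.2, 0.4]
finger_gap: 42.6
grasp_force: 0.0
```

Run:
```python
from h import *
import pickle
i=grabimg("wrist"); pickle.dump(i,open("w8.pkl","wb")); print(tool()[0])
t=env.get_image("top"); print(t["color"].shape)
u,v=proj(i,[600,-50,54]).astype(int); x,y=u-75,max(v-75,0); print(x,y)
cv2.imwrite("pics/w8.png",np.hstack([cv2.resize(i["color"][y:y+150,x:x+100,::-1],(400,600),interpolation=cv2.INTER_CUBIC),cv2.resize(t["color"][60:360,160:360,::-1],(400,600))]))
```

```text
[589.2218939   41.05581589 198.04113249]
(420, 560, 3)
203 14
```

View pics/w8.png

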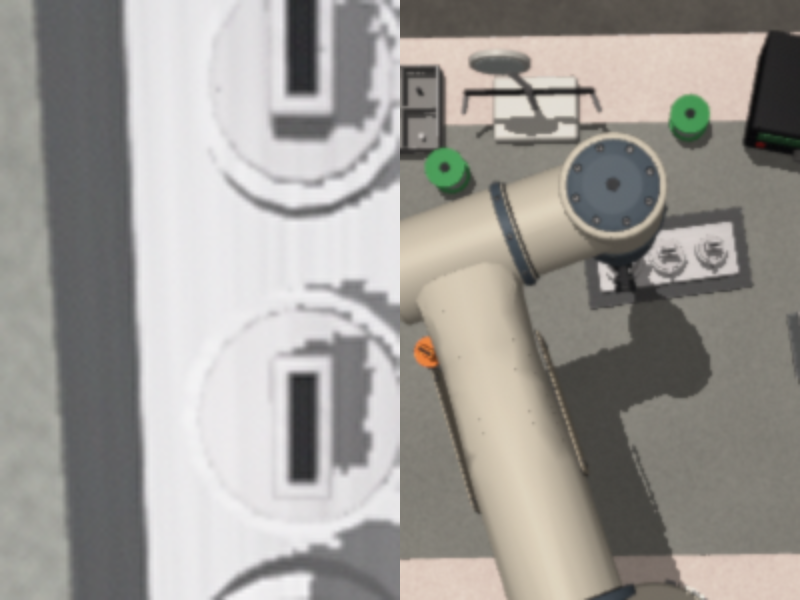

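The crop shows the small nozzle (top) and the medium (bottom) both seated. The top view shows the stand filled and no further grey nozzle on the bench. Next I locate the cover numerically.

Request:
{"method": "move_arm", "body": {
  "commands": [
    [-1, 20, 8, -50, 0],
    [-1, 44, 18, -50, 0],
    [-1, 44, 18, -26, 0],
    [-1, 44, 18, 0, 0],
    [-1, 44, 17, 0, 0],
    [-1, 44, 17, 0, 0],
    [-1, 44, 17, 0, 0],
    [-1, 44, 17, 0, 0]
  ]
}}

```text
time_s: 34.72
eef_pos: [498.6, -297.5, 318.9]
tcp_rot: [0.0, 0.747, -0.665, 0.0]
wrist_force: [0.9, -0.5, 0.9]
finger_gap: 85.4
grasp_force: 0.0
```

Request:
{"method": "move_arm", "body": {
  "commands": [
    [-1, 0, 0, 0, 0],
    [-1, 0, 0, 0, 0]
  ]
}}

```text
time_s: 34.98
eef_pos: [499.4, -295.6, 318.7]
tcp_rot: [-0.0, 0.747, -0.665, -0.0]
wrist_force: [0.3, 0.4, -0.1]
finger_gap: 85.1
grasp_force: 0.0
```

Run:
```python
from h import *
i=grabimg("wrist"); print(tool()[0],proj(i,[498,-300,132]))
u,v=proj(i,[498,-300,132]).astype(int)
handle("wrist",(u-60,v-60,120,120),132)
handle("top",(360,150,110,130),132)
to([498,-300,105.5],.106)
```

```text
[ 499.72189117 -295.03384825  318.79015515] [279.9 177.9]
wrist rect px [array([306.5, 153. ]), array([64., 13.]), np.float64(90.0)] c [ 473.7 -328. ] len [np.float64(13.2), np.float64(67.0)] yaw of y-axis minus 90deg 0.153
top rect px [array([431.6, 230.3]), array([58.9, 35.9]), np.float64(27.6)] c [ 460.6 -404.4] len [np.float64(100.1), np.float64(160.6)] yaw of y-axis minus 90deg -0.503
shift [  5.3   2.7 213.3] turn about tool z 0.013 j6 0.38
```

The cover has been knocked aside to about (474,-328). I move above it and measure again.

Request:
{"method": "move_arm", "body": {
  "commands": [
    [-1, 18, 15, 0, 0],
    [-1, 18, 15, 0, 0],
    [-1, 0, 0, 0, 0],
    [-1, 0, 0, 0, 0]
  ]
}}

```text
time_s: 35.62
eef_pos: [474.7, -333.6, 318.8]
tcp_rot: [-0.0, 0.748, -0.664, 0.0]
wrist_force: [-0.5, 0.4, -0.2]
finger_gap: 85.3
grasp_force: 0.0
```

Run:
```python
from h import *
i=grabimg("wrist"); print(tool()[0])
u,v=proj(i,[474,-328,132]).astype(int); print(u,v)
handle("wrist",(u-60,v-60,120,120),132)
to([474,-328,105.5],.12)
o=i["color"][v-130:v+130,u-130:u+130,::-1]
cv2.imwrite("pics/w9.png",cv2.resize(o,(598,598),interpolation=cv2.INTER_CUBIC))
```

```text
[ 474.77660763 -333.49918724  318.74574476]
278 186
wrist rect px [array([279. , 184.5]), array([63., 10.]), np.float64(90.0)] c [ 473.4 -329.2] len [np.float64(10.5), np.float64(70.4)] yaw of y-axis minus 90deg 0.124
shift [-5.500e+00  2.000e-01  2.132e+02] turn about tool z -0.001 j6 0.46
```

View pics/w9.png

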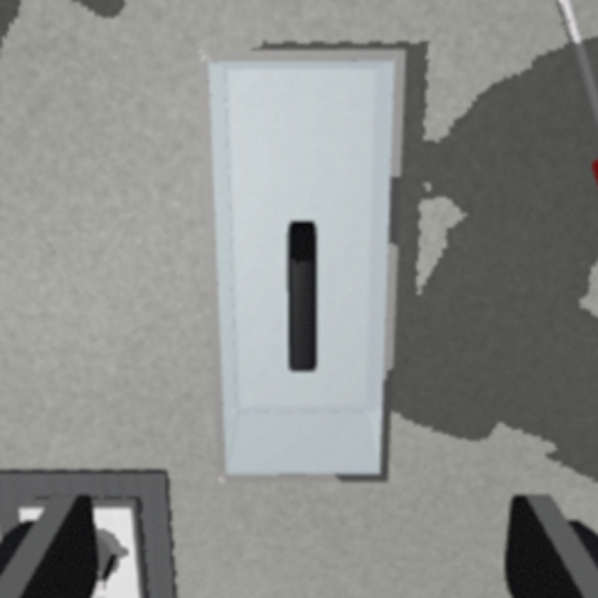

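The cover is upright. In the crop its handle spans (302,221)–(302,371) and the top-edge corners are (208,62), (392,60), (381,474) and (226,474). The screwdriver is clear at (570,10) and the stand is lower left.

Run:
```python
from h import *
i=grabimg("wrist")
f=lambda a,b,z:ray(i,148+a/2.3-.3,56+b/2.3-.3,z)[:2]
P=np.array([f(208,62,98),f(393,60,98),f(381,474,98),f(226,474,98)]); print(P,P.mean(0))
for k in range(4): d=P[(k+1)%4]-P[k]; print(np.linalg.norm(d).round(1),np.degrees(np.arctan2(d[1],d[0])).round(2))
c=i["color"]; g=cv2.cvtColor(c,cv2.COLOR_RGB2GRAY).astype(int); 
print(g[56+85:56+170,148+131][::1])
```

```text
[[ 529.5 -428.5]
 [ 443.7 -439.6]
 [ 415.7 -223.7]
 [ 502.9 -213.2]] [ 472.95 -326.25]
86.5 -172.63
217.7 97.39
87.8 6.87
216.9 -82.96
[202 202 204 203 204 202 203 203 203 201 173  89  16   8  16  18  18  21
  18  20  17  21  17  18  18  17  18  16  21  32  44  49  46  46  47  46
  45  46  46  46  46  43  44  45  44  42  43  43  42  42  43  43  42  41
  41  43  43  43  45  41  43  42  42  42  41  41  38  41  42  42  40  40
  42  39  38  58 123 186 198 196 197 195 196 195 196]
```

Request:
{"method": "move_arm", "body": {
  "commands": [
    [-1, -7, 0.7, 50, 0],
    [-1, 0, 0, 55, 0],
    [-1, 0, 0, 50, 0],
    [-1, 0, 0, 35, 0],
    [-1, 0, 0, 17, 0],
    [-1, 0, 0, 6, 0],
    [-1, 0, 0, 0, 0],
    [-1, 0, 0, 0, 0]
  ]
}}

```text
time_s: 36.78
eef_pos: [473.5, -327.7, 106.8]
tcp_rot: [-0.0, 0.748, -0.664, 0.001]
wrist_force: [-0.1, 0.4, 0.2]
finger_gap: 85.2
grasp_force: 0.0
```

Request:
{"method": "move_arm", "body": {
  "commands": [
    [1, 0, 0, 0, 0],
    [1, 0, 0, 0, 0],
    [1, 0, 0, 0, 0],
    [1, 0, 0, 0, 0],
    [1, 0, 0, 0, 0],
    [1, 0, 0, 0, 0]
  ]
}}

```text
time_s: 37.52
eef_pos: [473.0, -327.5, 105.8]
tcp_rot: [-0.0, 0.748, -0.664, 0.0]
wrist_force: [1.0, 0.0, -0.5]
finger_gap: 12.8
grasp_force: 61.7
```

Request:
{"method": "move_arm", "body": {
  "commands": [
    [1, 0, 0, -5, 0],
    [1, 0, 0, -15, 0],
    [1, 0, 0, -28, 0],
    [1, 0, 0, -32, 0],
    [1, 0, 0, -28, 0],
    [1, 0, 0, -12, 0],
    [1, 0, 0, 0, 0]
  ]
}}

```text
time_s: 38.4
eef_pos: [472.9, -327.4, 226.2]
tcp_rot: [-0.0, 0.748, -0.664, 0.001]
wrist_force: [-0.4, -0.4, -4.3]
finger_gap: 12.6
grasp_force: 61.1
```

Run:
```python
from h import *
to([597.8,-28.1,225],np.radians(6.8))
```

```text
shift [-282.6 -159.2    1.4] turn about tool z -0.001 j6 0.45
```

Request:
{"method": "move_arm", "body": {
  "commands": [
    [1, -15, -8, 0, 0],
    [1, -30, -17, 0, 0],
    [1, -40, -23, 0, 0],
    [1, -40, -23, 0, 0],
    [1, -40, -23, 0, 0],
    [1, -40, -23, 0, 0],
    [1, -40, -22, 0, 0],
    [1, -25, -14, 0, 0]
  ]
}}

```text
time_s: 39.4
eef_pos: [592.7, -38.3, 223.9]
tcp_rot: [0.001, 0.748, -0.663, -0.001]
wrist_force: [-0.0, -0.7, -3.6]
finger_gap: 12.9
grasp_force: 61.1
```

Request:
{"method": "move_arm", "body": {
  "commands": [
    [1, -12, -6, 0, 0],
    [1, 0, 0, 0, 0],
    [1, 0, 0, 0, 0],
    [1, 0, 0, 0, 0]
  ]
}}

```text
time_s: 39.9
eef_pos: [597.1, -29.6, 225.8]
tcp_rot: [0.0, 0.747, -0.665, 0.0]
wrist_force: [0.2, -0.3, -3.0]
finger_gap: 12.8
grasp_force: 61.1
```

Run:
```python
from h import *
to([597.8,-28.1,132],np.radians(6.8))
```

```text
shift [-1.4 -0.8 93.8] turn about tool z -0.002 j6 -0.09
```

Request:
{"method": "move_arm", "body": {
  "commands": [
    [1, -1.4, -0.5, 10, 0],
    [1, 0, 0, 20, 0],
    [1, 0, 0, 25, 0],
    [1, 0, 0, 22, 0],
    [1, 0, 0, 12, 0],
    [1, 0, 0, 5, 0],
    [1, 0, 0, 0, 0],
    [1, 0, 0, 0, 0]
  ]
}}

```text
time_s: 40.9
eef_pos: [598.4, -27.2, 132.7]
tcp_rot: [-0.001, 0.748, -0.664, 0.001]
wrist_force: [0.6, 0.3, -2.9]
finger_gap: 12.9
grasp_force: 61.0
```

Run:
```python
from h import *
to([597.8,-28.1,111.7],np.radians(6.8)); print(tool()[2]["wrist_force"])
```

```text
shift [ 0.8  0.7 21. ] turn about tool z -0.001 j6 -0.1
[ 0.57647802  0.28057455 -2.90746228]
```

Request:
{"method": "move_arm", "body": {
  "commands": [
    [1, 0.8, 0.6, 4, 0],
    [1, 0, 0, 3, 0],
    [1, 0, 0, 2, 0],
    [1, 0, 0, 0, 0]
  ]
}}

```text
time_s: 41.4
eef_pos: [597.1, -28.1, 122.5]
tcp_rot: [0.0, 0.748, -0.664, -0.0]
wrist_force: [-0.6, 0.2, -3.8]
finger_gap: 13.0
grasp_force: 61.1
```

Request:
{"method": "move_arm", "body": {
  "commands": [
    [1, 0, 0, 2, 0],
    [1, 0, 0, 2, 0],
    [1, 0, 0, 0, 0]
  ]
}}

```text
time_s: 41.78
eef_pos: [597.1, -28.1, 118.5]
tcp_rot: [0.0, 0.748, -0.664, -0.0]
wrist_force: [-0.4, -0.0, -2.8]
finger_gap: 12.8
grasp_force: 61.1
```

Past the plinth top with no contact.

Request:
{"method": "move_arm", "body": {
  "commands": [
    [1, 0, 0, 2, 0],
    [1, 0, 0, 2, 0],
    [1, 0, 0, 1.5, 0],
    [1, 0, 0, 0, 0]
  ]
}}

```text
time_s: 42.28
eef_pos: [597.2, -28.1, 113.0]
tcp_rot: [0.0, 0.748, -0.664, -0.0]
wrist_force: [-0.0, 0.3, -3.7]
finger_gap: 13.3
grasp_force: 61.1
```

Request:
{"method": "move_arm", "body": {
  "commands": [
    [1, 0, 0, 1, 0],
    [1, 0, 0, 0.6, 0],
    [1, 0, 0, 0, 0]
  ]
}}

```text
time_s: 42.65
eef_pos: [597.4, -28.1, 111.8]
tcp_rot: [-0.0, 0.748, -0.664, 0.0]
wrist_force: [-0.2, 0.7, -3.0]
finger_gap: 12.9
grasp_force: 61.2
```

Request:
{"method": "move_arm", "body": {
  "commands": [
    [1, 0, 0, 0.6, 0],
    [1, 0, 0, 0, 0],
    [-1, 0, 0, 0, 0],
    [-1, 0, 0, 0, 0],
    [-1, 0, 0, 0, 0],
    [-1, 0, 0, 0, 0],
    [-1, 0, 0, -20, 0],
    [-1, 0, 0, -45, 0]
  ]
}}

```text
time_s: 43.65
eef_pos: [595.8, -28.2, 174.5]
tcp_rot: [0.002, 0.748, -0.664, -0.002]
wrist_force: [0.9, 0.3, 0.3]
finger_gap: 85.5
grasp_force: 0.0
```

Request:
{"method": "move_arm", "body": {
  "commands": [
    [-1, 0, 0, -55, 0],
    [-1, 0, 0, -55, 0],
    [-1, 0, 0, -45, 0],
    [-1, 0, 0, 0, 0],
    [-1, 0, 0, 0, 0],
    [-1, 0, 0, 0, 0]
  ]
}}

```text
time_s: 44.4
eef_pos: [596.9, -28.1, 329.6]
tcp_rot: [0.001, 0.748, -0.664, -0.001]
wrist_force: [-0.1, 0.0, -0.2]
finger_gap: 85.1
grasp_force: 0.0
```

Run:
```python
from h import *
i=grabimg("wrist"); print(tool()[0],tool()[2]["wrist_force"])
u,v=proj(i,[597.6,-28,138]).astype(int); handle("wrist",(u-60,v-60,120,120),138)
c=i["color"]
# plinth seen through cover / base plate: dark base-plate border around cover outline at z=6
x,y=u-100,v-130
m=np.zeros(c.shape[:2],np.uint8); yy=max(y,0); m[yy:v+130,u-100:u+100]=((c.min(2)>100)&(c.max(2)<255))[yy:v+130,u-100:u+100]
def runs(r):
    g=cv2.cvtColor(c,cv2.COLOR_RGB2GRAY)[r].astype(int); k=np.where(np.abs(np.diff(g))>22)[0]; return [(int(a),int(g[a]),int(g[a+1])) for a in k if u-110<a<u+110]
for X in (-90,-28,30):
    r=int(proj(i,[597,X,104])[1]); print(X,r,runs(r)); 
    print(" expect cover top edges",[proj(i,[597.6+s*48*.993-(X+28)*.118,X,104])[0] for s in(1,-1)],"base plate edges",[proj(i,[597.6+s*62.5*.993-(X+28)*.118,X,6])[0] for s in(1,-1)])
```

```text
[596.90652221 -28.11623056 329.69839533] [-0.02808656  0.60032651 -0.54433112]
wrist rect px [array([277.5, 178. ]), array([ 9., 62.]), np.float64(0.0)] c [597.3 -29.7] len [np.float64(69.3), np.float64(9.6)] yaw of y-axis minus 90deg 0.111
-90 120 [(319, 144, 117), (320, 117, 90)]
 expect cover top edges [np.float64(234.9), np.float64(318.6)] base plate edges [np.float64(233.6), np.float64(320.2)]
-28 173 [(270, 201, 134), (271, 134, 63), (282, 31, 98), (283, 98, 186), (284, 186, 210), (317, 140, 107), (327, 101, 145), (374, 133, 104)]
 expect cover top edges [np.float64(237.3), np.float64(316.5)] base plate edges [np.float64(235.6), np.float64(318.3)]
30 218 [(237, 158, 134), (315, 139, 111), (316, 111, 86), (325, 106, 141), (374, 130, 102)]
 expect cover top edges [np.float64(239.3), np.float64(314.6)] base plate edges [np.float64(237.3), np.float64(316.8)]
```

```bash
python3 -c "
from workcell import env
print(env.job_done())"
```

```text
the job is handed in; nothing more can be done
None
```

I handed the job in: the medium and small nozzles are seated in their cups and were each eased up to check they came free, no large nozzle was in the scene, and the cover is back around the plinth (it had been knocked aside on the mat, so I found it again first); the hand-in returned no verdict.

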